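Reset the tripped breaker under the guard

ROBOT

A 6-joint arm with a two-finger parallel gripper is mounted at the origin on a cart in front of the work surface, level with it; the furniture and walls round the work are solid. World frame = base frame: x ahead of the robot, y to its left, z up, the work surface at z = 0. Lengths are in m, angles in rad, forces in N, time in s.
With the tool pointing down it reaches from about 0.35 to 0.925 m from the base axis. Payload 6.4 kg.
Tool frame: the origin (TCP) lies between the finger pads; the fingertips stand 11 mm ahead of it and the grasp point (between the pads) lies 8 mm behind it; z points along the fingers, y is the direction in which the jaws open and shut (so a half turn about z gives the same grasp; the last joint's range is limited). The gripper opens to 94 mm and grips with 3 to 60 N. Pads are 16 mm wide; open, the fingers measure 119 mm over their backs; the gripper's body (75 mm by 177 mm) begins 78 mm behind the grasp point.
Start: joints at [-1.286, 0.245, 1.558, -0, 1.339, -0.174], TCP at [0.288, -0.583, 0.216] pointing down, gripper open.
Joint ranges: [-3.13, 3.13], [-1.02, 2.26], [0.13, 2.54], [-0.95, 4.09], [0.21, 2.88], [-2.74, 2.74]. Speed limits (rad/s): [2.57, 2.57, 3.14, 3.14, 3.14, 3.14].

INTERFACE

Orientations are given as a 3x3 rotation matrix whose columns are the frame's x, y, z axes.
In Python, from plant import bot, eyes gives the robot as it stands. The module is installed in compiled form; this text tells all that it offers.
- The arm moves only by the tool apply_moves, never from a script. Its argument "targets" is a list of rows, each a list of 3 entries, a list of its own where there are three numbers: the shift along the tool's x, y, z in m, then the turn, a rotation vector about the tool's x, y, z in degrees, then the opening, from 0 (shut) to 1 (fully open). In form: [[[tx, ty, tz], [rx, ry, rz], grip], ...]. A call has 1 to 8 rows; each row shifts and turns the commanded pose from where the row before left it, along the tool's axes as they then stand; what a row does not reach is not made up. A row lasts 1/10 s, in which the tool goes at most 50 mm and 8.59 degrees, less where a joint would pass 70% of its speed; a pose out of reach is approached as far as the arm can. A call with a gripper value outside its range is refused whole. The fingers move at their own pace and stop on an object; the grip force is fixed at half the most. Time passes only in rows, so rows that do not move let the fingers close. It gives the time, the measured TCP pose, the force and the opening at its end, in the units of the state.
- bot.get_obs(): the state, without advancing time (a new reading comes with each control period).
- eyes.grab_frame(name): name is "scene" or "top" or "wrist"; returns the picture (480x640x3 uint8, blue, green, red); there is no depth.
- eyes.get_calibration(name): a dict with "fov_y" (degrees; the focal length in pixels is half the picture's height over the tangent of half this angle, whatever the lens; pixels are square), "cx", "cy" (the principal point, pixels), "R" (3x3) and "t" (3): a world point X has camera coordinates R X + t. Camera axes: x right, y down, z forward; pixel columns grow to the right and rows downward; lengths in m; the calibration is good to about 2 mm. A picture is of the moment at which its call begins: read the wrist's pose just before it. get_calibration takes no time and is no camera call; for the wrist camera it gives the pose at the moment of the call.
- bot.sign_off(): hands the job in, once; it reports no verdict.
The state is a dict: "time_s": time; "joints": joint angles; "dq": joint speeds; "effort": joint torques, N m; "tool_pos": TCP position; "orientation": TCP orientation; "ft_force": force on the tool from outside, world axes, zero at the start; "moment": the same for the moment, N m; "opening": finger opening in m.
Only numpy, scipy, OpenCV 4.12 (cv2) and the standard library are available. Lean on these libraries where they do the work, as an engineer would, in place of code of your own. Each camera call takes 0.05 s, during which the arm holds its last target. There are 200 camera calls.

TASK

One breaker under the clear guard of the bench breaker box has tripped: its toggle stands halfway. First lift off the black gel comb that lies across the box and stand it on its back bar on the bench, then slide the guard aside, push the tripped toggle fully off (towards the box's front) and then fully on (towards the back), and slide the guard fully home again. Leave the other three toggles as they are, do not shove the guard against the comb, and do not disturb the things standing round the box.

Things in the scene. Friction and masses are not known exactly. Their poses are not given: they have to be found in the camera images.
- breaker_box: grey breaker box, fixed, 148 mm deep (x), 248 mm wide (y), open at the top between two rails along y (10 mm wide, inner faces at x = +-64 mm, tops 105 mm above the bench) and end cheeks (inner faces y = +-112 mm). Origin: centre of its underside; -x is its front, facing the robot (yaw up to 0.4 rad either way), +y its left. Four alike white breakers inside at y = +84, +28, -28, -84 mm
- guard (a joint): slide of the clear plastic guard plate (148 x 110 x 4 mm, underside 105 mm above the bench) on the rails. 0 = home, covering the two left breakers (box y from +1 to +111 mm); grows as it slides along box -y to 0.110 m, where it covers the two right ones and leaves the left ones open. Friction about 1.5 N; stays where it is left.
- guard_fin (a point): centre of the top edge of the grey upright fin on the guard's middle (70 mm long along box x, 8 mm thick along box y, 30 mm tall above the plate; top 139 mm above the bench): push it sideways
- tripped_toggle (a joint): angle of the tripped breaker's toggle: 0 = fully off, leaning 0.45 rad to the box's front (-x); 0.9 rad = fully on, leaning 0.45 rad to the back (+x); it starts near the middle, 0.35 to 0.55. It swings about an axis along box y, 40 mm above the bench, at box x = 0; held by friction of 0.06 N m, with a hard stop at each end.
- tripped_toggle_tip (a point): top of the tripped toggle (10 mm thick along its swing, 16 mm wide along box y; 50 mm from its pivot; the breaker's housing below it is 42 mm above the bench)
- tripped_breaker: housing of the tripped breaker (112 x 53 x 30 mm), at box y = +84 or +28 mm; origin: centre of its underside, 12 mm above the bench; axes as the box
- on_toggle_1 (a joint): angle of another breaker's toggle, same values as the tripped one's; stands on (0.88 to 0.9), the tripped one's neighbour under the guard; must stay so
- off_toggle (a joint): angle of another breaker's toggle, same values as the tripped one's; stands off (0 to 0.02), in one of the two right places; must stay so
- on_toggle_2 (a joint): angle of another breaker's toggle, same values as the tripped one's; stands on (0.88 to 0.9), in one of the two right places; must stay so
- gel_comb: black gel comb, 160 mm long (its y axis), lying across the two rails right of the guard, in the guard's way, teeth up. Back bar 12 mm wide and 4 mm thick at the bottom; above it an upright blade 4 mm thick, 22 mm above the underside, teeth to 30 mm. Origin: centre of its underside. 20 g.
- beaker: clear plastic beaker, 72 mm across, 90 mm tall; loose bystander on the bench round the box; origin: centre of its underside
- timer: white bench timer, 66 x 66 x 18 mm; loose bystander on the bench round the box; origin: centre of its underside
- cup: small white cup, 70 mm across, 50 mm tall; loose bystander on the bench round the box; origin: centre of its underside
- petri_dish: petri dish, 91 mm across, 14 mm tall; loose bystander on the bench round the box; origin: centre of its underside
- tall_bottle: white reagent bottle with screw cap, 68 mm across, 160 mm tall; loose bystander on the bench round the box; origin: centre of its underside
- short_bottle: white bottle with screw cap, 68 mm across, 110 mm tall; loose bystander on the bench round the box; origin: centre of its underside
- gel_tank_1: clear gel tank right of the box, 294 mm (x) x 192 mm (y) x 129 mm tall, fixed; origin: centre of its underside
- notebook: closed notebook lying far left, 210 x 150 x 12 mm, fixed; origin: centre of its underside

How it is judged:
On the way, in this order (a step that is already met when the one before it is completed fails the run):
1. the comb stands on its back bar on the bench (height (world z) of gel_comb below 0.012 m and angle between gel_comb's own z axis and vertical below 0.25 rad and linear speed of gel_comb below 0.05 m/s), for 0.2 s.
2. the tripped toggle is fully off (value of joint tripped_toggle below 0.06 rad), for 0.2 s.
3. the tripped toggle is fully on (value of joint tripped_toggle above 0.84 rad), for 0.2 s.
At the end, for the whole second after the job is handed in: The tripped toggle is fully on (above 0.84 rad), the guard is home (within 8 mm), the other three toggles are within 0.1 rad of their ends, the comb stands at rest on its back bar on the bench (tilt below 0.25 rad, underside within 12 mm), and the bystanders are within 30 mm of where they stood (all of step 1 and value of joint tripped_toggle above 0.84 rad and value of joint guard below 0.008 m and value of joint each of on_toggle_1, on_toggle_2 above 0.8 rad and value of joint off_toggle below 0.1 rad and distance of each of beaker, timer, cup, petri_dish, tall_bottle, short_bottle from where it was at the start of the episode below 0.03 m); the robot touches nothing.
It fails at once if another toggle is moved from its place (value of joint any of on_toggle_1, on_toggle_2 below 0.7 rad or value of joint off_toggle above 0.2 rad).
It fails at once if the guard is shoved against the comb (contact force between guard and gel_comb above 1 N).
It fails at once if a bystander is shoved away or knocked over (distance of any of beaker, timer, cup, petri_dish, tall_bottle, short_bottle from where it was at the start of the episode above 0.03 m or angle between any of beaker, timer, cup, petri_dish, tall_bottle, short_bottle's own z axis and vertical above 0.5 rad).
It also fails if it takes over 72 s, if anything falls off the work surface, if the arm or the gripper's body presses on something with over 40 N, if the wrist force passes 120 N, or if a joint passes its speed limit or range.

## Working session

There is one attempt and no reset: what is moved stays moved. The work goes in short steps, Python scripts to look and compute and a tool call to move; the robot and the scene stay as the last step left them, time stands still between calls to the robot, and variables do not carry over. Pictures are saved under pics/ and viewed, on a budget of 10 in all, crops included, one or two more only if the job needs it, and the job is handed in when it is done.

Besides the shell and the picture viewer there is one more tool, called after "Emit:" by a JSON object that holds its "name" and its "arguments". apply_moves: Moves the arm, as the interface text tells. Its arguments: {"type":"object","properties":{"targets":{"type":"array","items":{"type":"array"}}},"required":["targets"]}

```bash
mkdir -p pics; cat > h.py <<'E'
import numpy as np, cv2
from plant import bot, eyes
def ray(c,u,v):
    f=240/np.tan(np.radians(c["fov_y"])/2); R=np.array(c["R"]);t=np.array(c["t"])
    d=R.T@np.array([(u-c["cx"])/f,(v-c["cy"])/f,1.]); return -R.T@t,d
def onz(c,u,v,z):
    o,d=ray(c,u,v); return o+d*(z-o[2])/d[2]
def proj(c,X):
    f=240/np.tan(np.radians(c["fov_y"])/2); p=np.array(c["R"])@np.array(X)+np.array(c["t"])
    return p[:2]/p[2]*f+[c["cx"],c["cy"]]
E
python3 - <<'E'
from h import *
for n in ("scene","top"):
    im=eyes.grab_frame(n); cv2.imwrite(f"pics/{n}0.png",im); c=eyes.get_calibration(n); print(n,c)
o=bot.get_obs(); print(o["time_s"],o["tool_pos"],o["orientation"],o["opening"],o["ft_force"])
E
```

```text
scene {'fov_y': 46.256046991841714, 'cx': 325.9084884075056, 'cy': 231.7154670309606, 'R': array([[ 0.66205883, -0.74931297, -0.01442831],
       [-0.40396104, -0.34057349, -0.84901424],
       [ 0.63126348,  0.56792585, -0.52817293]]), 't': array([-0.19145173,  0.3987259 ,  1.32081731])}
top {'fov_y': 46.962479951659894, 'cx': 313.4222980223574, 'cy': 239.73675012434322, 'R': array([[ 1.52138072e-02, -9.99883926e-01, -8.21351461e-04],
       [-9.80710013e-01, -1.47619569e-02, -1.94910118e-01],
       [ 1.94875369e-01,  3.77083257e-03, -9.80820764e-01]]), 't': array([0.22211783, 0.57108483, 1.4270783 ])}
0.1 [ 0.28773233 -0.58228998  0.21550456] [[ 8.96565680e-01  4.42910560e-01 -4.65556891e-04]
 [ 4.42910707e-01 -8.96564288e-01  1.60743306e-03]
 [ 2.94547396e-04 -1.64736945e-03 -9.99998600e-01]] 0.0941618254858812 [-0.19536457 -0.27696412  1.02503354]
```

View pics/top0.png

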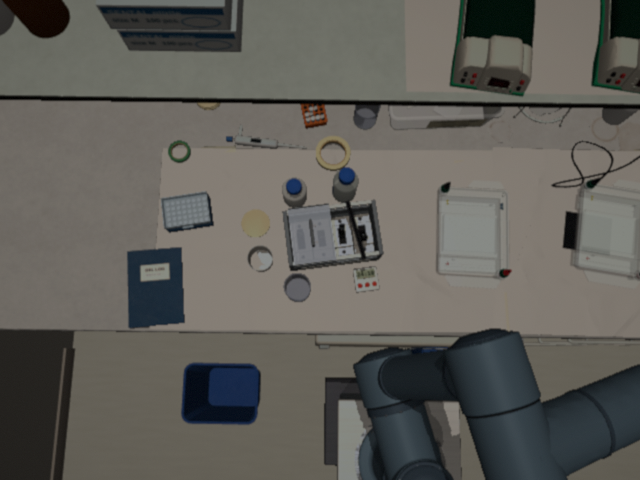

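View pics/scene0.png

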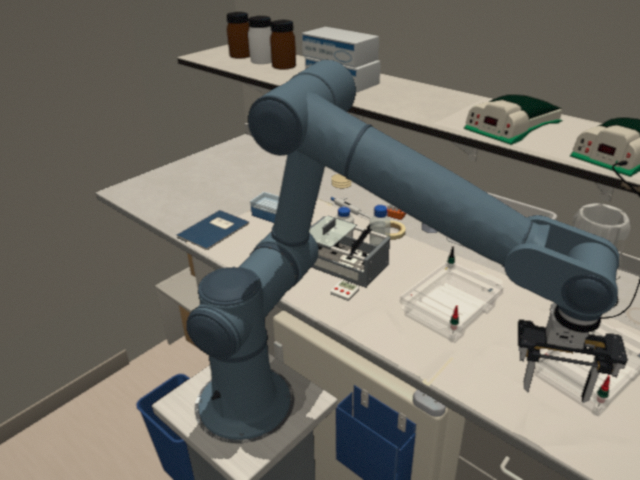

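Top view: the box is at about (285–383, 202–270) px, the comb runs from (349,203) to (367,258), and the bottles stand behind the box. I'll zoom in.

```bash
python3 - <<'E'
from h import *
im=cv2.imread("pics/top0.png")[160:310,235:435]
cv2.imwrite("pics/crop0.png",cv2.resize(im,(800,600),interpolation=cv2.INTER_CUBIC))
c=eyes.get_calibration("top")
for n,u,v,z in [("fl",291,270,.105),("fr",383,260,.105),("bl",285,209,.105),("br",376,202,.105),("combb",349,203,.13),("combf",367,258,.13),("timer",366,279,.018),("beaker",297,288,.09),("cup",260,258,.05),("dish",256,222,.014),("tall",346,175,.16),("short",294,186,.11),("tank_l",440,232,.1)]:
    print(n,onz(c,u,v,z).round(3))
E
```

```text
fl [0.478 0.287 0.105]
fr [0.507 0.051 0.105]
bl [0.639 0.306 0.105]
br [0.662 0.067 0.105]
combb [0.651 0.14  0.13 ]
combf [0.508 0.094 0.13 ]
timer [0.469 0.086 0.018]
beaker [0.433 0.271 0.09 ]
cup [0.517 0.373 0.05 ]
dish [0.624 0.391 0.014]
tall [0.717 0.15  0.16 ]
short [0.701 0.284 0.11 ]
tank_l [ 0.585 -0.1    0.1  ]
```

View pics/crop0.png

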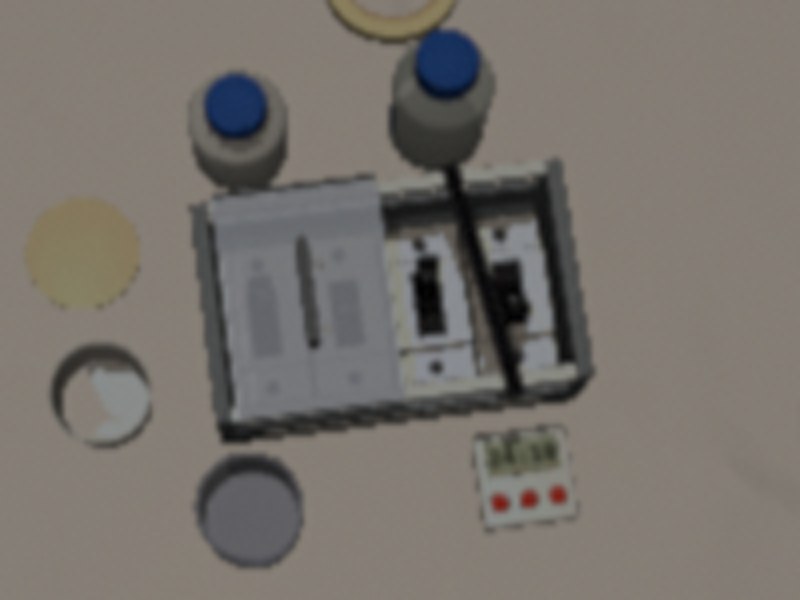

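Emit:
{"name": "apply_moves", "arguments": {"targets": [[[0.0356,-0.0312,-0.008],[0,0,0],0.4],[[0.0356,-0.0312,-0.008],[0,0,0],0.4],[[0.0356,-0.0312,-0.008],[0,0,0],0.4],[[0.0356,-0.0312,-0.008],[0,0,0],0.4],[[0.0356,-0.0312,-0.008],[0,0,0],0.4],[[0.0356,-0.0312,-0.008],[0,0,0],0.4],[[0.0356,-0.0312,-0.008],[0,0,0],0.4],[[0.0356,-0.0312,-0.008],[0,0,0],0.4]]}}

```text
time_s: 0.9
tool_pos: [0.4328, -0.2309, 0.2804]
orientation: [[0.897, 0.443, -0.0], [0.443, -0.897, 0.0], [-0.0, -0.0, -1.0]]
ft_force: [0.7, -0.3, 0.5]
opening: 0.0382
```

Emit:
{"name": "apply_moves", "arguments": {"targets": [[[0.0356,-0.0312,-0.008],[0,0,0],0.4],[[0.0356,-0.0312,-0.008],[0,0,0],0.4],[[0.0356,-0.0312,-0.008],[0,0,0],0.4],[[0.0356,-0.0312,-0.008],[0,0,0],0.4],[[0.0356,-0.0312,-0.008],[0,0,0],0.4],[[0.0356,-0.0312,-0.008],[0,0,0],0.4],[[0,0,0],[0,0,8],0.4],[[0,0,0],[0,0,0],0.4]]}}

```text
time_s: 1.7
tool_pos: [0.5413, 0.0308, 0.3281]
orientation: [[0.949, 0.316, -0.001], [0.316, -0.949, -0.0], [-0.001, -0.0, -1.0]]
ft_force: [-1.3, 0.1, -0.6]
opening: 0.0375
```

```bash
cat >> h.py <<'E'
def td(target,yaw=None):
    "commanded-frame shift and turn to a world target (tool down)"
    o=bot.get_obs(); R=np.array(o["orientation"]); d=R.T@(np.array(target)-o["tool_pos"])
    y0=np.degrees(np.arctan2(R[1,0],R[0,0]))
    print("t",o["time_s"],"pos",np.round(o["tool_pos"],4),"yaw",round(y0,2),"shift",d.round(4),"rz",None if yaw is None else round(y0-yaw,2),"F",np.round(o["ft_force"],1),"open",round(o["opening"],4))
def snap(n,f):
    c=eyes.get_calibration(n); im=eyes.grab_frame(n); cv2.imwrite("pics/"+f,im); return c,im
E
python3 - <<'E'
from h import *; import pickle
td([.58,.117,.124],18)
c,im=snap("wrist","w1.png"); pickle.dump(c,open("w1.pkl","wb"))
print(proj(c,[.58,.117,.13]), -c["R"].T@c["t"], c["fov_y"])
ct=eyes.get_calibration("top"); print("edge",onz(ct,330,331,0))
E
```

```text
t 1.7 pos [0.5413 0.0308 0.3281] yaw 18.44 shift [ 0.0641 -0.0695  0.2041] rz 0.44 F [-1.3  0.1 -0.6] open 0.0375
[245.61225217 148.40491014] [0.61257872 0.05478268 0.49564228] 66.9235277064098
edge [0.32829665 0.18237055 0.        ]
```

View pics/w1.png

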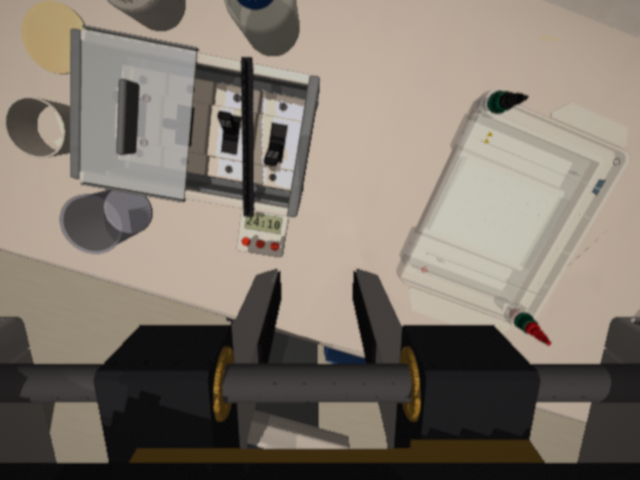

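```bash
python3 - <<'E'
from h import *; import pickle
c=pickle.load(open("w1.pkl","rb"))
P={n:onz(c,u,v,z)[:2].round(4) for n,u,v,z in [("combb",247,58,.135),("combf",249,215,.135),("bl",72,28,.105),("br",318,76,.105),("fr",298,215,.105),("fl",73,180,.105),("finb",125,81,.139),("finf",125,154,.139),("gbr",197,46,.109),("gfr",184,200,.109),("tank_f",401,275,.129),("tank_b",475,95,.129),("tankf0",401,275,.0),("timer",263,235,.018)]}
for k,v in P.items(): print(k,v)
a=lambda p,q:np.degrees(np.arctan2(*(P[p]-P[q])[::-1]))
print("comb",a("combb","combf"),(P["combb"]+P["combf"])/2)
print("box y",a("bl","br")-90,a("fl","fr")-90,"x",a("bl","fl"),a("br","fr"),"g",a("gbr","gfr"), "fin",a("finb","finf"),(P["finb"]+P["finf"])/2)
print("centre",sum(P[k] for k in("bl","br","fr","fl"))/4)
E
```

```text
combb [0.658  0.1364]
combf [0.5182 0.0953]
bl [0.6338 0.3105]
br [0.6683 0.0717]
fr [0.5273 0.0476]
fl [0.4875 0.2877]
finb [0.6037 0.2359]
finf [0.5391 0.2238]
gbr [0.6562 0.191 ]
gfr [0.5051 0.1689]
tank_f [ 0.5048 -0.0774]
tank_b [ 0.6962 -0.0757]
tankf0 [ 0.4669 -0.1239]
timer [0.4667 0.0828]
comb 16.382883452513312 [0.5881  0.11585]
box y 8.220776098683672 9.412008445379556 x 8.857958763628343 9.699379591401353 g 8.321122952438483 fin 10.608944783801514 [0.5714  0.22985]
centre [0.579225 0.179375]
```

The wrist view shows the comb from (247,58) to (249,215), nearly in line with the tool's x. The fin runs (125,81)–(125,154), and the right-hand toggles are visible at (229,130) and (276,143). Box yaw is about 9°, centre about (0.578, 0.179).

Emit:
{"name": "apply_moves", "arguments": {"targets": [[[0.0356,-0.033,0.0],[0,0,0],0.4],[[0.0356,-0.033,0.0],[0,0,1],0.4],[[0,0,0.048],[0,0,0],0.4],[[0,0,0.048],[0,0,0],0.4],[[0,0,0.045],[0,0,0],0.4],[[0,0,0.03],[0,0,0],0.4],[[0,0,0.02],[0,0,0],0.4],[[0,0,0],[0,0,0],0.4]]}}

```text
time_s: 2.55
tool_pos: [0.5853, 0.1133, 0.1333]
orientation: [[0.955, 0.297, -0.008], [0.297, -0.955, -0.0], [-0.008, -0.002, -1.0]]
ft_force: [0.1, 1.0, -0.2]
opening: 0.0378
```

```bash
python3 - <<'E'
from h import *
td([.588,.116,.124],18)
snap("wrist","w2.png")
E
```

```text
t 2.55 pos [0.5853 0.1133 0.1333] yaw 17.3 shift [ 0.0035 -0.0018  0.0093] rz -0.7 F [ 0.1  1.  -0.2] open 0.0378
```

View pics/w2.png

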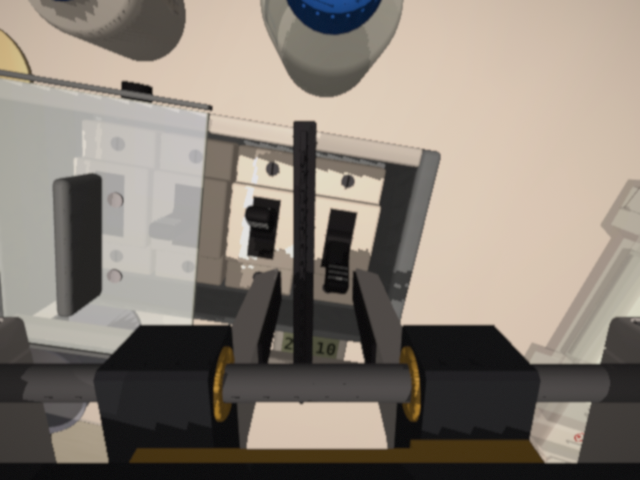

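The comb's blade stands between the fingers, about 2 mm left of centre. I'll go down 9 mm and grip.

Emit:
{"name": "apply_moves", "arguments": {"targets": [[[0.001,-0.002,0.009],[0,0,0],0.4],[[0,0,0],[0,0,0],0.0],[[0,0,0],[0,0,0],0.0],[[0,0,0],[0,0,0],0.0],[[0,0,0],[0,0,0],0.0],[[0,0,0],[0,0,0],0.0],[[0,0,-0.01],[0,0,0],0.0],[[0,0,0],[0,0,0],0.0]]}}

```text
time_s: 3.4
tool_pos: [0.5896, 0.1168, 0.1403]
orientation: [[0.955, 0.297, 0.003], [0.297, -0.955, 0.0], [0.003, 0.001, -1.0]]
ft_force: [0.5, 0.1, 0.9]
opening: 0.0029
```

Emit:
{"name": "apply_moves", "arguments": {"targets": [[[0,0,-0.03],[0,0,0],0.0],[[0,0,-0.035],[0,0,0],0.0],[[0,0,-0.03],[0,0,0],0.0],[[-0.038,0.0156,0],[0,0,0],0.0],[[-0.038,0.0156,0],[0,0,0],0.0],[[-0.038,0.0156,0],[0,0,0],0.0],[[-0.038,0.0156,0],[0,0,0],0.0],[[-0.038,0.0156,0],[0,0,0],0.0]]}}

```text
time_s: 4.2
tool_pos: [0.4291, -0.0149, 0.2337]
orientation: [[0.955, 0.298, 0.001], [0.298, -0.955, -0.0], [0.001, 0.001, -1.0]]
ft_force: [0.3, -0.5, 1.1]
opening: 0.0029
```

Emit:
{"name": "apply_moves", "arguments": {"targets": [[[-0.038,0.0156,0],[0,0,0],0.0],[[0,0,0],[0,0,-8],0.0],[[0,0,0],[0,0,-8],0.0],[[0,0,0],[0,0,-8],0.0],[[0,0,0],[0,0,-8],0.0],[[0,0,0],[0,0,-8],0.0],[[0,0,0],[0,0,-8],0.0],[[0,0,0],[0,0,-8],0.0]]}}

```text
time_s: 5.0
tool_pos: [0.3987, -0.0404, 0.2339]
orientation: [[0.282, 0.959, 0.001], [0.959, -0.282, -0.0], [-0.0, 0.001, -1.0]]
ft_force: [0.2, 0.5, -0.0]
opening: 0.0028
```

Emit:
{"name": "apply_moves", "arguments": {"targets": [[[0,0,0],[0,0,-8],0.0],[[0,0,0],[0,0,-8],0.0],[[0,0,0.045],[0,0,0],0.0],[[0,0,0.045],[0,0,0],0.0],[[0,0,0.03],[0,0,0],0.0],[[0,0,0],[0,0,0],0.0],[[0,0,0],[0,0,0],0.0]]}}

```text
time_s: 5.7
tool_pos: [0.3991, -0.0405, 0.1144]
orientation: [[0.012, 1.0, 0.001], [1.0, -0.012, -0.0], [-0.0, 0.001, -1.0]]
ft_force: [0.4, -0.4, 1.3]
opening: 0.0025
```

```bash
python3 - <<'E'
from h import *; import pickle
td([.40,-.04,.026],90)
c,im=snap("wrist","w3.png"); s,im2=snap("top","t3.png")
cv2.imwrite("pics/m3.png",np.hstack([cv2.resize(im,(400,300)),cv2.resize(im2[200:335,300:480],(400,300),interpolation=cv2.INTER_CUBIC)]))
E
```

```text
t 5.7 pos [ 0.3991 -0.0405  0.1144] yaw 89.29 shift [0.0005 0.0009 0.0884] rz -0.71 F [ 0.4 -0.4  1.3] open 0.0025
```

View pics/m3.png

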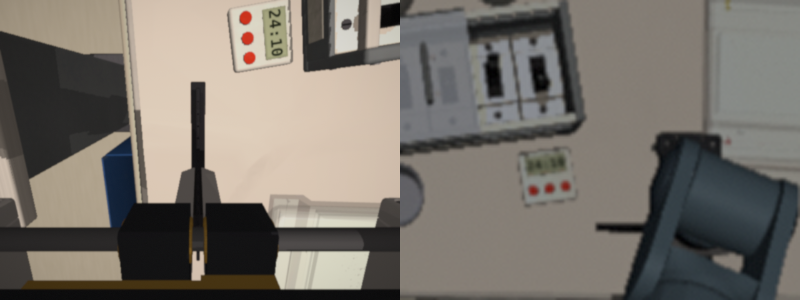

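The comb is held upright, clear of the timer and the tank. Lowering it.

Emit:
{"name": "apply_moves", "arguments": {"targets": [[[0.01,0,0.025],[0,0,-0.7],0.0],[[0,0,0.03],[0,0,0],0.0],[[0,0,0.02],[0,0,0],0.0],[[0,0,0.006],[0,0,0],0.0],[[0,0,0.002],[0,0,0],0.0],[[0,0,0],[0,0,0],0.0],[[0,0,0],[0,0,0],0.0]]}}

```text
time_s: 6.5
tool_pos: [0.4001, -0.0308, 0.0319]
orientation: [[0.0, 1.0, 0.003], [1.0, -0.0, -0.001], [-0.001, 0.003, -1.0]]
ft_force: [-0.2, -0.8, -0.2]
opening: 0.0027
```

Emit:
{"name": "apply_moves", "arguments": {"targets": [[[0,0,0.002],[0,0,0],0.0],[[0,0,0.001],[0,0,0],0.0],[[0,0,0],[0,0,0],0.0]]}}

```text
time_s: 6.8
tool_pos: [0.3988, -0.0303, 0.0275]
orientation: [[0.0, 1.0, 0.0], [1.0, -0.0, -0.0], [-0.0, 0.0, -1.0]]
ft_force: [-0.3, 1.2, -0.2]
opening: 0.0025
```

Emit:
{"name": "apply_moves", "arguments": {"targets": [[[0,0,0.001],[0,0,0],0.0],[[0,0,0.001],[0,0,0],0.0],[[0,0,0],[0,0,0],0.0]]}}

```text
time_s: 7.1
tool_pos: [0.3987, -0.0303, 0.0253]
orientation: [[0.0, 1.0, -0.0], [1.0, -0.0, 0.0], [0.0, -0.0, -1.0]]
ft_force: [-0.5, -0.2, 0.8]
opening: 0.0029
```

Emit:
{"name": "apply_moves", "arguments": {"targets": [[[0,0,0.001],[0,0,0],0.0],[[0,0,0],[0,0,0],0.0],[[0,0,0],[0,0,0],0.0]]}}

```text
time_s: 7.4
tool_pos: [0.3987, -0.0303, 0.0244]
orientation: [[0.0, 1.0, -0.0], [1.0, -0.0, 0.0], [0.0, -0.0, -1.0]]
ft_force: [0.1, -0.1, -0.6]
opening: 0.003
```

Emit:
{"name": "apply_moves", "arguments": {"targets": [[[0,0,0.001],[0,0,0],0.0],[[0,0,0],[0,0,0],0.0]]}}

```text
time_s: 7.6
tool_pos: [0.399, -0.0304, 0.0237]
orientation: [[0.0, 1.0, 0.0], [1.0, -0.0, -0.0], [-0.0, 0.0, -1.0]]
ft_force: [-1.2, -0.2, 3.8]
opening: 0.0026
```

Emit:
{"name": "apply_moves", "arguments": {"targets": [[[0,0,0.001],[0,0,0],0.0],[[0,0,0],[0,0,0],0.0]]}}

```text
time_s: 7.8
tool_pos: [0.3991, -0.0304, 0.0237]
orientation: [[-0.0, 1.0, -0.001], [1.0, 0.0, 0.0], [0.0, -0.001, -1.0]]
ft_force: [-5.6, 2.6, 14.3]
opening: 0.0023
```

The comb is on the bench. I'll ease off, release, rise and turn back.

Emit:
{"name": "apply_moves", "arguments": {"targets": [[[0,0,-0.001],[0,0,0],0.0],[[0,0,0],[0,0,0],0.1],[[0,0,0],[0,0,0],0.3],[[0,0,0],[0,0,0],0.35],[[0,0,0],[0,0,0],0.35],[[0,0,-0.02],[0,0,0],0.35],[[0,0,-0.03],[0,0,0],0.35],[[0,0,-0.04],[0,0,0],0.35]]}}

```text
time_s: 8.6
tool_pos: [0.3972, -0.0298, 0.1129]
orientation: [[0.0, 1.0, -0.004], [1.0, -0.0, 0.002], [0.002, -0.004, -1.0]]
ft_force: [0.9, -0.8, -1.0]
opening: 0.0332
```

Emit:
{"name": "apply_moves", "arguments": {"targets": [[[0,0,-0.045],[0,0,0],0.35],[[0,0,-0.045],[0,0,0],0.35],[[0,0,-0.045],[0,0,0],0.35],[[0.042,0.02,0],[0,0,0],0.35],[[0.042,0.02,0],[0,0,0],0.35],[[0.042,0.02,0],[0,0,0],0.35],[[0.042,0.02,0],[0,0,0],0.35],[[0,0,0],[0,0,8.2],0.35]]}}

```text
time_s: 9.4
tool_pos: [0.4795, 0.1414, 0.2478]
orientation: [[0.141, 0.99, -0.001], [0.99, -0.141, 0.001], [0.001, -0.001, -1.0]]
ft_force: [-0.8, -1.0, 0.2]
opening: 0.0331
```

Emit:
{"name": "apply_moves", "arguments": {"targets": [[[0,0,0],[0,0,8.2],0.35],[[0,0,0],[0,0,8.2],0.35],[[0,0,0],[0,0,8.2],0.35],[[0,0,0],[0,0,8.2],0.35],[[0,0,0],[0,0,8.2],0.35],[[0,0,0],[0,0,8.2],0.35],[[0,0,0],[0,0,8.2],0.35],[[0,0,0],[0,0,8.2],0.35]]}}

```text
time_s: 10.2
tool_pos: [0.4787, 0.1376, 0.2481]
orientation: [[0.962, 0.273, -0.001], [0.273, -0.962, -0.0], [-0.001, -0.0, -1.0]]
ft_force: [0.6, 0.4, 0.2]
opening: 0.0325
```

Emit:
{"name": "apply_moves", "arguments": {"targets": [[[0,0,0],[0,0,7.2],0.35],[[0,0,0],[0,0,0],0.35],[[0,0,0],[0,0,0],0.35]]}}

```text
time_s: 10.5
tool_pos: [0.4787, 0.1376, 0.2483]
orientation: [[0.987, 0.159, -0.0], [0.159, -0.987, -0.0], [-0.0, -0.0, -1.0]]
ft_force: [-0.5, 1.1, -0.3]
opening: 0.0333
```

```bash
python3 - <<'E'
from h import *; import pickle
td([.570,.2325,.125],9)
c,im=snap("wrist","w4.png"); pickle.dump(c,open("w4.pkl","wb")); s,im2=snap("top","t4.png")
cv2.imwrite("pics/m4.png",np.hstack([cv2.resize(im,(560,420)),cv2.resize(im2[200:335,360:440],(240,420),interpolation=cv2.INTER_CUBIC)]))
E
```

```text
t 10.5 pos [0.4787 0.1376 0.2483] yaw 9.14 shift [ 0.1052 -0.0792  0.1232] rz 0.14 F [-0.5  1.1 -0.3] open 0.0333
```

View pics/m4.png

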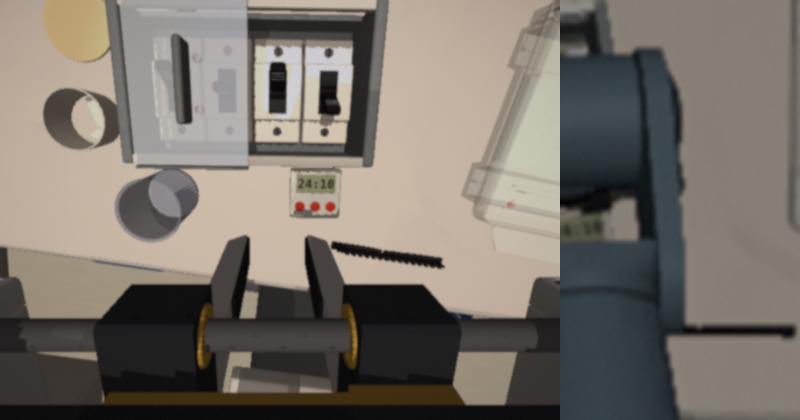

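The comb stands on the bench at (332,245)–(442,263), seen edge-on. The fin's top is about (175,36)–(181,122) in this mosaic.

```bash
python3 - <<'E'
from h import *; import pickle
c=pickle.load(open("w4.pkl","rb")); k=640/560
A=onz(c,176*k,36*k,.139); B=onz(c,182*k,122*k,.139); print(A,B,(A+B)/2)
fr=onz(c,370*k,163*k,.105); fl=onz(c,125*k,163*k,.105);print("fr,fl",fr,fl)
pr=onz(c,247*k,166*k,.109); print("plate right front",pr)
m=(A+B)/2; td([m[0],m[1],.125],9)
for z in (0.03,0.0): print(onz(c,332*k,245*k,z),onz(c,442*k,263*k,z))
E
```

```text
[0.6030776  0.23820603 0.139     ] [0.53826949 0.22814696 0.139     ] [0.57067354 0.2331765  0.139     ]
fr,fl [0.5269807  0.05309351 0.105     ] [0.48884835 0.28962274 0.105     ]
plate right front [0.50553681 0.17118102 0.109     ]
t 10.6 pos [0.4788 0.1376 0.2483] yaw 9.09 shift [ 0.1059 -0.0798  0.1233] rz 0.09 F [ 0.7 -0.1  0.9] open 0.0328
[0.40881281 0.0535926  0.03      ] [ 0.40694453 -0.09529609  0.03      ]
[0.39761202 0.0461267  0.        ] [ 0.39559847 -0.11433846  0.        ]
```

Emit:
{"name": "apply_moves", "arguments": {"targets": [[[0.035,-0.0265,0],[0,0,0],0.35],[[0.035,-0.0265,0],[0,0,0],0.35],[[0.036,-0.027,0],[0,0,0],0.35],[[0,0,0.045],[0,0,0],0.35],[[0,0,0.035],[0,0,0],0.35],[[0,0,0],[0,0,0],0.35],[[0,0,0],[0,0,0],0.35]]}}

```text
time_s: 11.3
tool_pos: [0.5709, 0.2332, 0.1687]
orientation: [[0.988, 0.157, -0.001], [0.157, -0.988, -0.0], [-0.001, -0.0, -1.0]]
ft_force: [0.3, 0.2, 1.0]
opening: 0.0329
```

```bash
python3 - <<'E'
from h import *; import pickle
td([.5707,.2332,.125],9)
c,im=snap("wrist","w5.png"); pickle.dump(c,open("w5.pkl","wb"))
E
```

```text
t 11.3 pos [0.5709 0.2332 0.1687] yaw 9.02 shift [-0.0002 -0.0001  0.0437] rz 0.02 F [0.3 0.2 1. ] open 0.0329
```

View pics/w5.png

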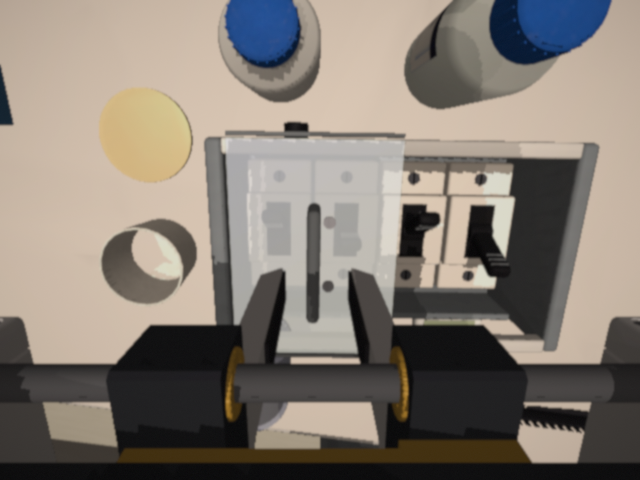

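The fin is centred between the fingers at column 313. Going down, straddling it loosely and sliding the guard.

Emit:
{"name": "apply_moves", "arguments": {"targets": [[[0,0,0.03],[0,0,0],0.35],[[0,0,0.012],[0,0,0],0.15],[[0,0,0],[0,0,0],0.15],[[0,0.01,0],[0,0,0],0.15],[[0,0.015,0],[0,0,0],0.15],[[0,0.02,0],[0,0,0],0.15],[[0,0.02,0],[0,0,0],0.15],[[0,0.02,0],[0,0,0],0.15]]}}

```text
time_s: 12.15
tool_pos: [0.5848, 0.1477, 0.1278]
orientation: [[0.988, 0.156, 0.001], [0.156, -0.988, 0.0], [0.001, -0.0, -1.0]]
ft_force: [-1.9, 1.8, 0.4]
opening: 0.0145
```

Emit:
{"name": "apply_moves", "arguments": {"targets": [[[0,0.015,0],[0,0,0],0.15],[[0,0.008,0],[0,0,0],0.15],[[0,0.003,0],[0,0,0],0.15],[[0,0,0],[0,0,0],0.15],[[0,0,0],[0,0,0],0.15]]}}

```text
time_s: 12.65
tool_pos: [0.5886, 0.1253, 0.1275]
orientation: [[0.988, 0.156, 0.001], [0.156, -0.988, 0.004], [0.002, -0.004, -1.0]]
ft_force: [-2.5, 7.9, 3.2]
opening: 0.0141
```

Emit:
{"name": "apply_moves", "arguments": {"targets": [[[0,-0.003,0],[0,0,0],0.15],[[0,0,-0.02],[0,0,0],0.15],[[0,0,-0.035],[0,0,0],0.0],[[0,0,-0.035],[0,0,0],0.0],[[-0.03,-0.037,0],[0,0,0],0.0],[[-0.03,-0.037,0],[0,0,0],0.0],[[0,-0.037,0],[0,0,0],0.0],[[0,0,0],[0,0,0],0.0]]}}

```text
time_s: 13.45
tool_pos: [0.5103, 0.2294, 0.217]
orientation: [[0.987, 0.161, 0.002], [0.161, -0.987, 0.0], [0.002, 0.0, -1.0]]
ft_force: [-0.8, -0.5, 0.8]
opening: 0.0006
```

```bash
python3 - <<'E'
from h import *; import pickle
td([.578,.179,.076],9)
c,im=snap("wrist","w6.png"); pickle.dump(c,open("w6.pkl","wb"))
a=np.radians(9)
for y in (.084,.028): print(y,proj(c,np.r_[np.array([.578,.179])+y*np.array([-np.sin(a),np.cos(a)]),.088]))
E
```

```text
t 13.45 pos [0.5103 0.2294 0.217 ] yaw 9.25 shift [0.0585 0.0606 0.1411] rz 0.25 F [-0.8 -0.5  0.8] open 0.0006
0.084 [287.14517521 157.7270991 ]
0.028 [357.09651869 158.06907157]
```

View pics/w6.png

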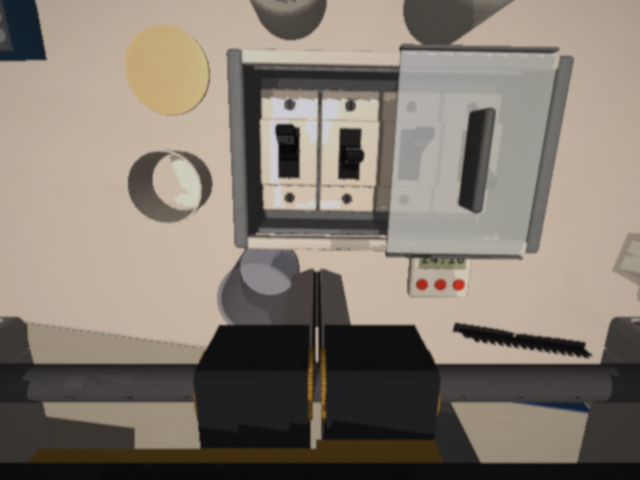

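The left toggle is on (tip at (287,130)). The one at box y = +28 is the tripped one, with its tip halfway at (353,156). I'll go down behind it with the fingers closed.

Emit:
{"name": "apply_moves", "arguments": {"targets": [[[0.044,0.016,0],[0,0,0.2],0.0],[[0.043,0.0165,0],[0,0,0],0.0],[[0,0,0.04],[0,0,0],0.0],[[0,0,0.045],[0,0,0],0.0],[[0,0,0.035],[0,0,0],0.0],[[0,0,0.021],[0,0,0],0.0],[[0,0,0],[0,0,0],0.0],[[0,0,0],[0,0,0],0.0]]}}

```text
time_s: 14.3
tool_pos: [0.6032, 0.2071, 0.076]
orientation: [[0.988, 0.152, 0.001], [0.152, -0.988, -0.0], [0.001, 0.0, -1.0]]
ft_force: [-0.2, -1.4, 0.1]
opening: 0.0004
```

Emit:
{"name": "apply_moves", "arguments": {"targets": [[[-0.01,-0.003,0],[0,0,0],0.0],[[-0.006,0,0],[0,0,0],0.0],[[-0.006,0,0],[0,0,0],0.0],[[0,0,0],[0,0,0],0.0]]}}

```text
time_s: 14.7
tool_pos: [0.5803, 0.2079, 0.077]
orientation: [[0.988, 0.153, 0.003], [0.153, -0.988, 0.0], [0.003, 0.0, -1.0]]
ft_force: [0.8, 0.1, 1.5]
opening: 0.0004
```

Emit:
{"name": "apply_moves", "arguments": {"targets": [[[-0.003,0,0],[0,0,0],0.0],[[0,0,0],[0,0,0],0.0]]}}

```text
time_s: 14.9
tool_pos: [0.5777, 0.2075, 0.0763]
orientation: [[0.988, 0.153, 0.002], [0.153, -0.988, 0.0], [0.002, -0.0, -1.0]]
ft_force: [3.0, 0.8, 2.5]
opening: 0.0007
```

Emit:
{"name": "apply_moves", "arguments": {"targets": [[[-0.003,0,0],[0,0,0],0.0],[[0,0,0],[0,0,0],0.0]]}}

```text
time_s: 15.1
tool_pos: [0.577, 0.2073, 0.0767]
orientation: [[0.988, 0.152, 0.008], [0.152, -0.988, 0.002], [0.008, -0.001, -1.0]]
ft_force: [9.4, 2.7, -0.8]
opening: 0.0003
```

Force rose to 9 N where the stop was predicted. One more nudge with a hold, then over to the front side.

Emit:
{"name": "apply_moves", "arguments": {"targets": [[[-0.002,0,0],[0,0,0],0.0],[[0,0,0],[0,0,0],0.0],[[0,0,0],[0,0,0],0.0],[[0,0,0],[0,0,0],0.0]]}}

```text
time_s: 15.5
tool_pos: [0.5766, 0.2072, 0.0771]
orientation: [[0.988, 0.152, 0.011], [0.152, -0.988, 0.002], [0.012, -0.001, -1.0]]
ft_force: [13.9, 3.6, -1.3]
opening: 0.0006
```

Emit:
{"name": "apply_moves", "arguments": {"targets": [[[0.008,0,0],[0,0,0],0.0],[[0,0,-0.03],[0,0,0],0.0],[[0,0,-0.02],[0,0,0],0.0],[[-0.025,0,0],[0,0,0],0.0],[[-0.025,0,0],[0,0,0],0.0],[[0,0,0],[0,0,0],0.0],[[0,0,0],[0,0,0],0.0]]}}

```text
time_s: 16.2
tool_pos: [0.5299, 0.2, 0.1246]
orientation: [[0.988, 0.153, -0.002], [0.153, -0.988, -0.0], [-0.002, 0.0, -1.0]]
ft_force: [-0.3, -0.4, 0.2]
opening: 0.0005
```

Emit:
{"name": "apply_moves", "arguments": {"targets": [[[0,0,0.03],[0,0,0],0.0],[[0,0,0.019],[0,0,0],0.0],[[0.01,0,0],[0,0,0],0.0],[[0.01,0,0],[0,0,0],0.0],[[0.01,0,0],[0,0,0],0.0],[[0.006,0,0],[0,0,0],0.0],[[0,0,0],[0,0,0],0.0]]}}

```text
time_s: 16.9
tool_pos: [0.5683, 0.2058, 0.0776]
orientation: [[0.988, 0.153, 0.003], [0.153, -0.988, 0.001], [0.003, -0.0, -1.0]]
ft_force: [-0.3, 0.4, -0.1]
opening: 0.0002
```

Emit:
{"name": "apply_moves", "arguments": {"targets": [[[0.004,0,0],[0,0,0],0.0],[[0,0,0],[0,0,0],0.0]]}}

```text
time_s: 17.1
tool_pos: [0.5706, 0.2063, 0.0768]
orientation: [[0.988, 0.153, 0.001], [0.153, -0.988, 0.0], [0.001, -0.0, -1.0]]
ft_force: [-0.6, -0.1, 1.2]
opening: 0.0008
```

Emit:
{"name": "apply_moves", "arguments": {"targets": [[[0.003,0,0],[0,0,0],0.0],[[0,0,0],[0,0,0],0.0]]}}

```text
time_s: 17.3
tool_pos: [0.573, 0.2067, 0.0763]
orientation: [[0.988, 0.153, -0.0], [0.153, -0.988, -0.0], [-0.0, -0.0, -1.0]]
ft_force: [-0.9, -0.6, 0.6]
opening: 0.0006
```

Emit:
{"name": "apply_moves", "arguments": {"targets": [[[0.003,0,0],[0,0,0],0.0],[[0,0,0],[0,0,0],0.0]]}}

```text
time_s: 17.5
tool_pos: [0.5742, 0.2069, 0.076]
orientation: [[0.988, 0.153, -0.006], [0.153, -0.988, -0.001], [-0.006, 0.0, -1.0]]
ft_force: [-6.8, -1.5, 4.8]
opening: 0.0006
```

Emit:
{"name": "apply_moves", "arguments": {"targets": [[[0.003,0,0],[0,0,0],0.0],[[0,0,0],[0,0,0],0.0]]}}

```text
time_s: 17.7
tool_pos: [0.5748, 0.207, 0.0757]
orientation: [[0.988, 0.153, -0.012], [0.153, -0.988, -0.003], [-0.013, 0.001, -1.0]]
ft_force: [-16.4, -2.7, 11.4]
opening: 0.0004
```

Stop reached at 16 N. I'll hold, back off, rise, and look at the toggle and the guard.

Emit:
{"name": "apply_moves", "arguments": {"targets": [[[0,0,0],[0,0,0],0.0],[[0,0,0],[0,0,0],0.0],[[-0.012,0,0],[0,0,0],0.0],[[0,0,-0.035],[0,0,0],0.0],[[0,0,-0.045],[0,0,0],0.0],[[-0.03,0.03,-0.045],[0,0,0],0.15],[[-0.03,0.03,-0.015],[0,0,0],0.2],[[0,0,0],[0,0,0],0.35]]}}

```text
time_s: 18.5
tool_pos: [0.5222, 0.142, 0.2112]
orientation: [[0.989, 0.15, 0.007], [0.15, -0.989, -0.0], [0.006, 0.001, -1.0]]
ft_force: [0.4, -0.2, -0.3]
opening: 0.0211
```

```bash
python3 - <<'E'
from h import *; import pickle
td([.588,.125,.127],9)
c,im=snap("wrist","w7.png"); pickle.dump(c,open("w7.pkl","wb"))
E
```

```text
t 18.5 pos [0.5222 0.142  0.2112] yaw 8.65 shift [0.0619 0.0265 0.0846] rz -0.35 F [ 0.4 -0.2 -0.3] open 0.0211
```

View pics/w7.png

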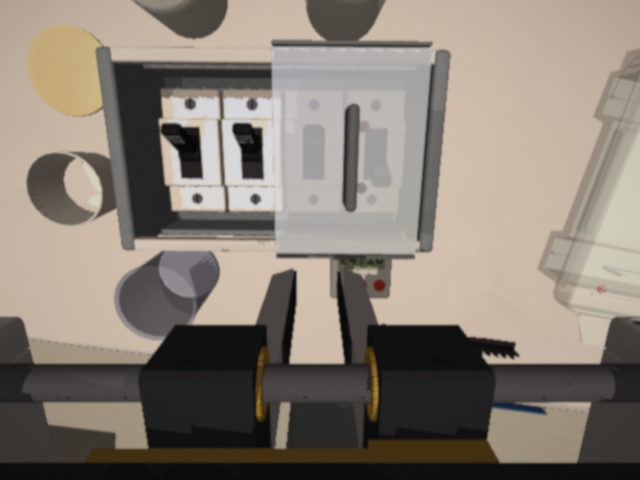

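Both left toggles lean to the back (tips at (176,131) and (246,131)), so the tripped one is on. The fin is at (352,105)–(350,210).

```bash
python3 - <<'E'
from h import *; import pickle
c=pickle.load(open("w7.pkl","rb"))
A=onz(c,353,106,.139); B=onz(c,350,208,.139); m=(A+B)/2; print(A,B)
td([m[0],m[1],.127],9)
E
```

```text
[0.61884298 0.13340531 0.139     ] [0.55478471 0.12399497 0.139     ]
t 18.55 pos [0.5224 0.143  0.2096] yaw 8.67 shift [0.0611 0.0238 0.0829] rz -0.33 F [0.5 0.3 0.1] open 0.0248
```

Emit:
{"name": "apply_moves", "arguments": {"targets": [[[0.031,0.012,0],[0,0,-0.3],0.35],[[0.03,0.012,0],[0,0,0],0.35],[[0,0,0.025],[0,0,0],0.35],[[0,0,0],[0,0,0],0.35],[[0,0,0.03],[0,0,0],0.35],[[0,0,0.027],[0,0,0],0.35],[[0,0,0],[0,0,0],0.15],[[0,0,0],[0,0,0],0.15]]}}

```text
time_s: 19.35
tool_pos: [0.5857, 0.1301, 0.1261]
orientation: [[0.987, 0.159, -0.001], [0.159, -0.987, 0.0], [-0.001, -0.0, -1.0]]
ft_force: [-0.0, -0.8, 0.6]
opening: 0.0201
```

Emit:
{"name": "apply_moves", "arguments": {"targets": [[[0,-0.01,0],[0,0,0],0.15],[[0,-0.015,0],[0,0,0],0.15],[[0,-0.02,0],[0,0,0],0.15],[[0,-0.02,0],[0,0,0],0.15],[[0,-0.02,0],[0,0,0],0.15],[[0,-0.015,0],[0,0,0],0.15],[[0,-0.006,0],[0,0,0],0.15],[[0,0,0],[0,0,0],0.15]]}}

```text
time_s: 20.15
tool_pos: [0.5688, 0.2355, 0.1262]
orientation: [[0.987, 0.159, -0.0], [0.159, -0.987, 0.001], [0.0, -0.001, -1.0]]
ft_force: [-0.1, 0.2, -0.5]
opening: 0.0139
```

Emit:
{"name": "apply_moves", "arguments": {"targets": [[[0,-0.003,0],[0,0,0],0.15],[[0,0,0],[0,0,0],0.15]]}}

```text
time_s: 20.35
tool_pos: [0.5685, 0.2371, 0.1257]
orientation: [[0.988, 0.157, -0.001], [0.157, -0.988, 0.0], [-0.001, -0.0, -1.0]]
ft_force: [0.3, -0.4, -0.9]
opening: 0.0143
```

Emit:
{"name": "apply_moves", "arguments": {"targets": [[[0,-0.003,0],[0,0,0],0.15],[[0,0,0],[0,0,0],0.15]]}}

```text
time_s: 20.55
tool_pos: [0.5681, 0.2398, 0.1256]
orientation: [[0.988, 0.158, -0.0], [0.158, -0.988, -0.001], [-0.001, 0.001, -1.0]]
ft_force: [-0.4, -1.9, 0.4]
opening: 0.0142
```

Emit:
{"name": "apply_moves", "arguments": {"targets": [[[0,-0.002,0],[0,0,0],0.15],[[0,0,0],[0,0,0],0.15]]}}

```text
time_s: 20.75
tool_pos: [0.5681, 0.2399, 0.1256]
orientation: [[0.987, 0.158, -0.0], [0.158, -0.987, -0.005], [-0.001, 0.005, -1.0]]
ft_force: [0.8, -8.4, 0.5]
opening: 0.014
```

At the home stop (8 N). Retreat and check.

Emit:
{"name": "apply_moves", "arguments": {"targets": [[[0,0.004,0],[0,0,0],0.2],[[0,0,0],[0,0,0],0.2],[[0,0,-0.03],[0,0,0],0.3],[[0,0,-0.045],[0,0,0],0.3],[[0,0,-0.045],[0,0,0],0.3],[[-0.03,0.03,-0.02],[0,0,0],0.3],[[-0.03,0.03,-0.02],[0,0,0],0.3],[[-0.02,0.03,0],[0,0,0],0.3]]}}

```text
time_s: 21.55
tool_pos: [0.5039, 0.1365, 0.2896]
orientation: [[0.987, 0.159, 0.006], [0.159, -0.987, 0.001], [0.007, -0.0, -1.0]]
ft_force: [0.7, -1.7, 0.2]
opening: 0.0282
```

```bash
python3 - <<'E'
from h import *
td([0,0,0])
c,im=snap("wrist","w8.png")
o=[onz(c,u,v,.0) for u,v in [(0,0)]]
a=np.radians(9)
for y in (.111,.001):
  for x in (-.074,.074): print(x,y,proj(c,[.5785+x*np.cos(a)-y*np.sin(a),.1795+x*np.sin(a)+y*np.cos(a),.109]).round())
E
```

```text
t 21.55 pos [0.5039 0.1365 0.2896] yaw 9.17 shift [-0.5211  0.0545  0.2862] rz None F [ 0.7 -1.7  0.2] open 0.0282
-0.074 0.111 [171. 211.]
0.074 0.111 [154.  43.]
-0.074 0.001 [284. 211.]
0.074 0.001 [281.  44.]
```

View pics/w8.png

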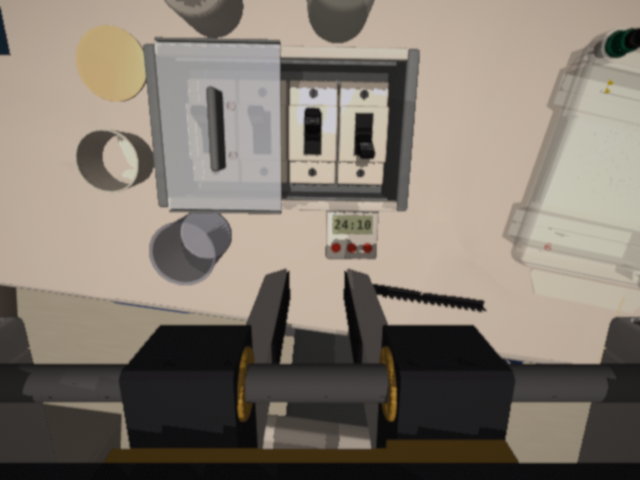

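The guard's right edge is at column 281, matching the home prediction (281–284). The comb stands at (375,290)–(485,305), and the bystanders look unmoved. Handing in.

Emit:
{"name": "apply_moves", "arguments": {"targets": [[[0,0,0],[0,0,0],0.3],[[0,0,0],[0,0,0],0.3],[[0,0,0],[0,0,0],0.3]]}}

```text
time_s: 21.9
tool_pos: [0.5039, 0.1376, 0.2854]
orientation: [[0.987, 0.159, -0.001], [0.159, -0.987, 0.0], [-0.001, -0.001, -1.0]]
ft_force: [-0.7, -0.5, -0.1]
opening: 0.0283
```

```bash
python3 -c "
from plant import bot; print(bot.sign_off())"
```

```text
the job is handed in; nothing more can be done
None
```

I finished all the steps and handed the job in at about 22 s of the 72 s allowed; no verdict is reported.

1. **Comb:** I lifted it off and stood it on its back bar on the bench in front of the box. The last picture shows it still standing there.
2. **Guard:** I slid it open until it met resistance, after about 109 mm of tool travel.
3. **Tripped toggle:** it was the breaker at box y = +28 mm. I pushed it off until the force reached about 14 N at the stop, then on until about 16 N. A picture taken before closing the guard shows it leaning back like its left neighbour.
4. **Guard home:** I slid it back until it stopped at about 8 N. In the last picture its edge is at pixel column 281, where I predicted 281–284 for home.

In that last picture the two right-hand toggles and the bystanders in view look unmoved. I judged them by eye and did not measure their positions again. The tall bottle and the short bottle are only partly in view there. None of the checks failed or disagreed.

I viewed 10 pictures, counting crops and mosaics; two of those were mosaics of two camera views each.

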